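Push the hex key case into the packed caddy

TASK

Fold the caddy's carry handle down to one side, out of the way. Then take the tall hex key case and push it down into the middle of the packed row in the caddy, two short cases on either side of it, until it stands upright and fully home on the caddy's floor. Let the neighbours slide apart without toppling them or lifting them out, do not drop the case, and leave the pot and the funnel where they are.

Things in the scene. Friction and masses are not known exactly. Their poses are not given: they have to be found in the camera images.
- caddy: Grey plastic open caddy, fixed to the floor. Outside 78 (its x) by 142 (its y) by 55 high; walls 4, floor 6 thick; inside 70 by 134. The row of cases stands along its y. Origin: centre of its underside, z up; its x points roughly away from the robot (yaw within 0.4 rad).
- handle (a joint): Angle (rad) of the caddy's U-shaped carry handle: 0 = straight up over the row, positive = leaning to the caddy's +x, negative = to -x, stops at +-1.8. Starts within 0.35 of upright. Hinge axis: along the caddy's y, 50 above its underside, over its centre line. Bar 105 from the axis, arms at y = +-84. It stays where it is left; pushing the bar takes about 3 N; it may go to either side.
- handle_mid (a point): Middle of the handle's bar, on its centre line; here the bar has a wooden sleeve 16 in diameter and 90 long.
- hexcase: Tall dark plastic hex key case with steel keys on its faces, upright on the floor, left or right of the caddy. 60 wide (its x), 24 thick (its y), 120 tall, about 300 g, flat-sided; over its lowest 12 the thickness tapers to 15, with rounded edges. 50 taller than the short cases, so its top can be gripped across the thickness while it goes in. Origin: centre of its underside, z up. Either way round is fine.
- row_1: Outermost at the caddy's +y end; short loose plastic case, 60 wide (its x), 26 thick (its y), 70 tall, about 150 g, top fully rounded (radius 13, axis along its x). Origin: centre of its underside. 
- row_2: Inner, on the +y side of the middle gap; short loose plastic case, 60 wide (its x), 26 thick (its y), 70 tall, about 150 g, top fully rounded (radius 13, axis along its x). Origin: centre of its underside. At the start the gap to row_3 is 12 to 14, and 1 to 8 are free between the others and at the row's ends, 30 in all: the pairs slide outward as the tall case is pushed in.
- row_3: Inner, on the -y side of the middle gap; short loose plastic case, 60 wide (its x), 26 thick (its y), 70 tall, about 150 g, top fully rounded (radius 13, axis along its x). Origin: centre of its underside. 
- row_4: Outermost at the caddy's -y end; short loose plastic case, 60 wide (its x), 26 thick (its y), 70 tall, about 150 g, top fully rounded (radius 13, axis along its x). Origin: centre of its underside. 
- pot: Bystander: small white ceramic pot, radius 45, 80 tall, with two side handles reaching about 80 from its axis, on the other side of the caddy from the hex key case. Origin: centre of its underside.
- funnel: Bystander: plastic funnel standing on its mouth, radius 55, 110 tall. Origin: centre of its underside.
Mind the look-alikes: they are no part of the job. Several things have the shape of the caddy; the one meant has the colours described above.

How it is judged:
On the way, in this order (a step that is already met when the one before it is completed fails the run):
1. the carry handle is folded down to one side ((value of joint handle above 1.3 rad or value of joint handle below -1.3 rad)), for 0.2 s.
2. the hex key case stands on the caddy's floor in the middle of the row (z of hexcase in the frame of caddy between 0.003 and 0.009 m and angle between hexcase's own z axis and vertical below 0.1 rad and angle between the y axis of hexcase and the y axis of caddy, either way round below 0.17 rad and y of hexcase in the frame of caddy between -0.012 and 0.012 m and x of hexcase in the frame of caddy between -0.012 and 0.012 m and y of row_1 in the frame of caddy above 0.04 m and y of row_2 in the frame of caddy above 0.016 m and y of row_3 in the frame of caddy below -0.016 m and y of row_4 in the frame of caddy below -0.04 m), for 0.2 s.
At the end, for the whole second after the job is handed in: Handle folded over 1.3 rad to a side. Hex case on the caddy floor (3 mm), upright within 0.1 rad, square within 0.17 rad, centred within 12 mm, at rest, row_1 and row_2 on its +y side, row_3 and row_4 on its -y side, all four on the floor (5 mm) and upright within 0.15 rad (all of step 2 and (value of joint handle above 1.3 rad or value of joint handle below -1.3 rad) and angle between each of row_1, row_2, row_3, row_4's own z axis and vertical below 0.15 rad and z of each of row_1, row_2, row_3, row_4 in the frame of caddy below 0.011 m and linear speed of hexcase below 0.02 m/s); the robot touches nothing.
It fails at once if a short case is toppled (leans more than 0.4 rad) or is lifted more than 30 mm (angle between any of row_1, row_2, row_3, row_4's own z axis and vertical above 0.4 rad or z of any of row_1, row_2, row_3, row_4 in the frame of caddy above 0.036 m).
It fails at once if the hex key case is dropped or knocked over (moves faster than 0.5 m/s while not held) (linear speed of hexcase above 0.5 m/s and contact force between the fingers and hexcase below 0.3 N).
It fails at once if the pot or the funnel is moved more than 30 mm (distance of any of pot, funnel from where it was at the start of the episode above 0.03 m).
It also fails if it takes over 64 s, if anything falls off the work surface, if the arm or the gripper's body presses on something with over 40 N, if the wrist force passes 120 N, or if a joint passes its speed limit or range.

ROBOT

A 6-joint arm with a two-finger parallel gripper is mounted at the origin on the work surface. World frame = base frame: x ahead of the robot, y to its left, z up, the work surface at z = 0. Lengths are in m, angles in rad, forces in N, time in s.
With the tool pointing down it reaches from about 0.375 to 0.975 m from the base axis. Payload 3.8 kg.
Tool frame: the origin (TCP) lies midway between the tips of the shut fingers; the grasp point (between the pads) lies 19 mm behind it; z points along the fingers, y is the line along which they close (so a half turn about z gives the same grasp; the last joint's range is limited). The gripper opens to 85 mm and grips with 20 to 120 N. Pads are 22 mm wide; open, the fingers measure 114 mm over their backs; the gripper's body (76 mm by 85 mm) begins 54 mm behind the grasp point. The pads swing forward as they close: fully open they stand 13 mm farther back than shut.
Start: joints at [-1.159, 0.264, 1.604, -0, 1.274, -0.037], TCP at [0.293, -0.608, 0.231] pointing down, gripper open.
Joint ranges: [-2.63, 2.63], [-0.94, 2.18], [0.31, 2.57], [-1.31, 4.45], [0, 2.66], [-2.55, 2.55]. Speed limits (rad/s): [2.57, 2.57, 3.14, 3.14, 3.14, 3.14].

INTERFACE

Orientations are given as a rotation vector (axis times angle).
In Python, from workcell import bot, imaging gives the robot as it stands.
- The arm moves only by the tool step_arm, never from a script. Its argument "series" is a list of rows, each an object of numbers: "grip": the closure, from -1 (fully open) to 1 (shut); "x", "y", "z": the shift along the tool's x, y, z normalised to -1 to 1, where 1 is 500 mm; "ax", "ay", "az": the turn, a rotation vector about the tool's x, y, z normalised to -1 to 1, where 1 is 30 degrees. A call has 1 to 12 rows; each row is the pose to reach, as a shift and turn from the pose commanded when the call began, along the tool's axes at that moment; what a row does not reach only later rows make up. A row lasts 1/10 s, in which the tool goes at most 50 mm and 8.59 degrees, less where a joint would pass 70% of its speed; a pose out of reach is approached as far as the arm can. A call with a number of a shift or a turn outside -1 to 1 is refused whole. A call with a gripper value outside its range is refused whole. The fingers move at their own pace and stop on an object; "force" is the grip in N (left out, the last holds). Time passes only in rows, so rows that repeat a pose let the fingers close. It gives the time, the measured TCP pose, the force, the opening and the grip force at its end, in the units of the state.
- bot.read_state(): the state, without advancing time (a new reading comes with each control period).
- imaging.read_camera(name): name is "side" or "top" or "wrist"; returns a dict with "img" (384x512x3 uint8, red, green, blue), "fx", "fy", "cx", "cy" (pixels), "R" (3x3) and "t" (3): a world point X has camera coordinates R X + t. Camera axes: x right, y down, z forward; pixel columns grow to the right and rows downward; lengths in m; the calibration is good to about 2 mm. A picture is of the moment at which its call begins. There is no depth.
- bot.finish_job(): hands the job in; it is judged then, once.
The state is a dict: "time": time; "q": joint angles; "joint_vel": joint speeds; "joint_torque": joint torques, N m; "tool_pos": TCP position; "tcp_rot": TCP orientation; "wrist_force": force on the tool from outside, world axes, zero at the start; "torque": the same for the moment, N m; "width": opening from 0.0 (shut) to 1.0 (fully open); "grip_force": force on a finger pad.
Only numpy, scipy, OpenCV 4.12 (cv2) and the standard library are available. Lean on these libraries where they do the work, as an engineer would, in place of code of your own. Each camera call takes 0.05 s, during which the arm holds its last target. There are 200 camera calls.

## Working session

There is one attempt and no reset: what is moved stays moved. The work goes in short steps, Python scripts to look and compute and a tool call to move; the robot and the scene stay as the last step left them, time stands still between calls to the robot, and variables do not carry over. Pictures are saved under pics/ and viewed, at most 10 in all, crops included, and the job is handed in when it is done.

Besides the shell and the picture viewer there is one more tool, called after "Emit:" by a JSON object that holds its "api" and its "payload", one argument or row to a line. step_arm: Moves the arm, as the interface text tells. Scaled input: -1 to 1 covers 500 mm each way for a shift and 30 degrees each way for a turn. Its arguments: {"type":"object","properties":{"series":{"type":"array","items":{"type":"object","properties":{"grip":{"type":"number"},"x":{"type":"number","minimum":-1,"maximum":1},"y":{"type":"number","minimum":-1,"maximum":1},"z":{"type":"number","minimum":-1,"maximum":1},"ax":{"type":"number","minimum":-1,"maximum":1},"ay":{"type":"number","minimum":-1,"maximum":1},"az":{"type":"number","minimum":-1,"maximum":1}}}},"force":{"type":"number"}},"required":["series"]}

```bash
mkdir -p pics
cat > h.py <<'E'
import numpy as np, cv2
from workcell import bot, imaging
from scipy.spatial.transform import Rotation as Ro
def cam(n):
    c=imaging.read_camera(n); c['R']=np.array(c['R']); c['t']=np.array(c['t']); return c
def ray(c,u,v):
    d=c['R'].T@np.array([(u-c['cx'])/c['fx'],(v-c['cy'])/c['fy'],1]); o=-c['R'].T@c['t']; return o,d
def onz(c,u,v,z):
    o,d=ray(c,u,v); return o+d*(z-o[2])/d[2]
def px(c,X):
    p=c['R']@np.array(X)+c['t']; return np.array([c['fx']*p[0]/p[2]+c['cx'],c['fy']*p[1]/p[2]+c['cy']])
def tri(c1,p1,c2,p2):
    (o1,d1),(o2,d2)=ray(c1,*p1),ray(c2,*p2)
    s=np.linalg.lstsq(np.c_[d1,-d2],o2-o1,rcond=None)[0]; a,b=o1+s[0]*d1,o2+s[1]*d2
    return (a+b)/2,np.linalg.norm(a-b)
def totool(X):  # world point -> tool units (1=500mm) shift for the TCP
    s=bot.read_state(); R=Ro.from_rotvec(s['tcp_rot']).as_matrix()
    return R.T@(np.array(X)-s['tool_pos'])/0.5
def save(n,img): cv2.imwrite('pics/'+n,cv2.cvtColor(img,cv2.COLOR_RGB2BGR))
E
python3 - <<'E'
from h import *
import pickle
d={n:cam(n) for n in('top','side')}
pickle.dump(d,open('c0.pkl','wb'))
for n in d:
    c=d[n]; print(n,-c['R'].T@c['t'],c['R'][2],c['fx'])
save('t0.png',cv2.resize(d['top']['img'],(800,600),interpolation=cv2.INTER_CUBIC)); save('s0.png',cv2.resize(d['side']['img'],(800,600),interpolation=cv2.INTER_CUBIC))
print(bot.read_state())
E
```

```text
top [ 0.43386139 -0.0241244   1.08921915] [ 0.14825379 -0.01017315 -0.98889702] 420.85511649054484
side [0.27876718 0.96349183 0.9453757 ] [ 0.23253314 -0.75522656 -0.61283047] 436.48523165646344
{'time': 0.1, 'q': array([-1.15891157e+00,  2.64687405e-01,  1.60524721e+00, -1.20713556e-05,
        1.27368157e+00, -3.68783616e-02]), 'joint_vel': array([ 0.00192236, -0.00230702, -0.00306915, -0.00018961,  0.00010534,
        0.00077959]), 'joint_torque': array([ 1.55991103e-06, -5.16705501e+01, -3.68591166e+01, -1.42461918e-04,
        6.26839406e-03, -3.12272000e-06]), 'tool_pos': array([ 0.29259406, -0.60755744,  0.23007477]), 'tcp_rot': array([-3.06090146e+00, -6.98578790e-01,  6.09926559e-04]), 'wrist_force': array([0.27086279, 0.49258574, 1.1403767 ]), 'torque': array([-0.04934311, -0.0290889 ,  0.02217313]), 'grip_force': 0.0, 'width': 1.0008356018442222}
```

View pics/t0.png

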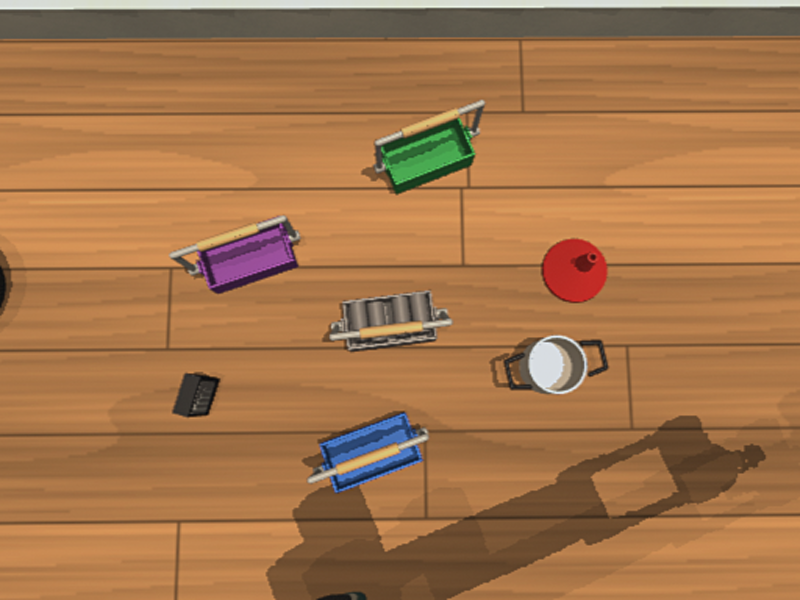

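View pics/s0.png

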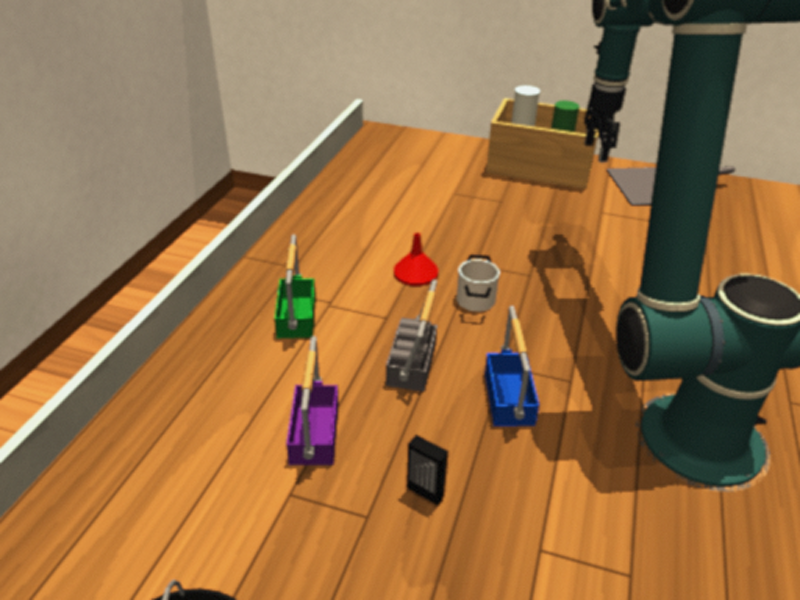

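Top view (800x600): candidates for the caddy are grey with four cases (390,320), green (430,155), purple (245,255) and blue (370,455). The grey one holding the row fits the description. The hex case is the black block at (197,395), the pot is at (557,363) and the funnel at (575,270). I'll check the choice in one close crop.

Run:
```python
from h import *
import pickle
d=pickle.load(open('c0.pkl','rb'))
t=d['top']['img']; s=d['side']['img']
a=cv2.resize(t[180:230,205:295],(720,400),interpolation=cv2.INTER_CUBIC)   #8x
b=cv2.resize(t[230:275,105:145],None,fx=5,fy=5,interpolation=cv2.INTER_CUBIC) # 200x225
# (225 -> crop)
e=cv2.resize(s[175:255,240:285],None,fx=2.5,fy=2.5) #112x200
f=cv2.resize(s[275:325,255:290],None,fx=4,fy=4) #140x200
W=np.zeros((600,720,3),np.uint8); W[:400]=a; W[400:600,:200]=b[:200]; W[400:600,220:220+e.shape[1]]=e[:200]; W[400:600,400:400+f.shape[1]]=f[:200]
save('crop.png',W)
```

```text
(no output)
```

View pics/crop.png

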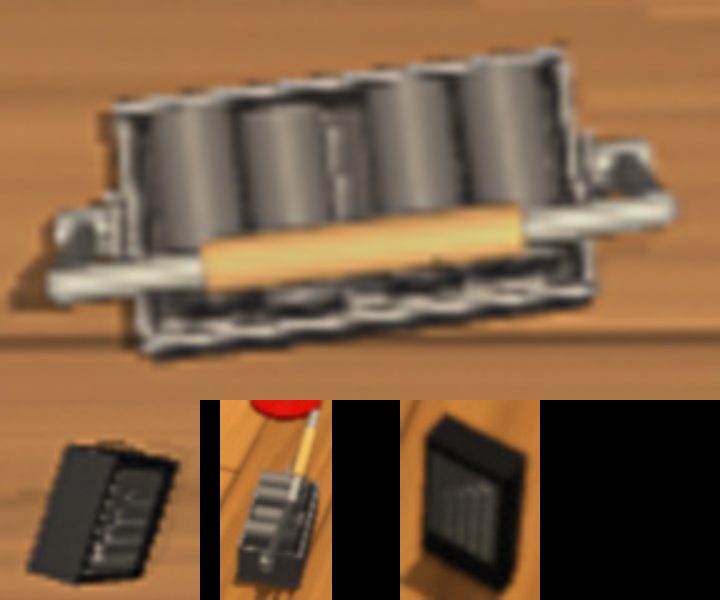

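The crop confirms the grey caddy: rim corners at crop (118,103), (562,52), (592,298) and (152,352). The handle leans toward the robot. The hex case's top face is at crop (70,446), (115,455), (78,583) and (30,572).

Run:
```python
from h import *
import pickle
d=pickle.load(open('c0.pkl','rb')); c=d['top']
K=[(118,103),(562,52),(592,298),(152,352)]
# corner order: TL(+x,+y) TR(+x,-y) BR(-x,-y) BL(-x,+y)
P=np.array([onz(c,205+x/8-.4,180+y/8-.4,.055)[:2] for x,y in K]); print(P.round(4)); ctr=P.mean(0)
yv=(P[0]-P[1]+P[3]-P[2])/2; print('caddy',ctr,'len',np.linalg.norm(yv),'wid',np.linalg.norm((P[0]+P[1]-P[2]-P[3])/2),'yaw',np.arctan2(-yv[0],yv[1]))
# bar ends & centre
yaw=np.arctan2(-yv[0],yv[1]); ex=np.array([np.cos(yaw),np.sin(yaw),0])
hin=np.array([*ctr,.05]); m=np.array([205+363/8-.4,180+246/8-.4])
from scipy.optimize import minimize_scalar
f=lambda a:np.linalg.norm(px(c,hin+.105*(np.sin(a)*ex+np.cos(a)*np.array([0,0,1])))-m)
r=minimize_scalar(f,bounds=(-.6,.6),method='bounded'); a=r.x; print('handle',a,r.fun,hin+.105*(np.sin(a)*ex+np.cos(a)*np.array([0,0,1])))
H=[(70,446),(115,455),(78,583),(30,572)]
Q=np.array([onz(c,105+x/5-.4,230+(y-400)/5-.4,.12)[:2] for x,y in H]); print(Q.round(4),Q.mean(0))
L=(Q[0]+Q[1]-Q[2]-Q[3])/2;T=(Q[0]+Q[3]-Q[1]-Q[2])/2
print(np.linalg.norm(L),np.linalg.norm(T),'hex x-axis dir',np.arctan2(L[1],L[0]),'y dir',np.arctan2(T[1],T[0]))
g=c['img'].astype(int).max(2)[235:275,105:145]; m=(g<70).astype(np.uint8)
# dark silhouette and row gap check
print('side px of hex top pred',px(d['side'],[*Q.mean(0),.12]))
```

```text
[[ 0.5873  0.0581]
 [ 0.6021 -0.08  ]
 [ 0.5253 -0.088 ]
 [ 0.5099  0.0474]]
caddy [ 0.55612964 -0.01561471] len 0.1375659365216059 wid 0.07764858497200323 yaw 0.10996175347633787
handle -0.23479036421580968 0.04626038204707431 [ 0.53185007 -0.01829535  0.15211913]
[[0.4727 0.2825]
 [0.4684 0.2618]
 [0.411  0.2765]
 [0.4161 0.2984]] [0.44204554 0.27979721]
0.05899728038262755 0.02176320148749095 hex x-axis dir -0.2617382610097461 y dir 1.3527250263275488
side px of hex top pred [273.6846399  287.31456298]
```

Caddy is at (0.556,-0.016) with yaw 0.11, and the handle is at about -0.23 with its bar at (0.532,-0.018,0.152). The hex case is at (0.442,0.280) with yaw about -0.24. Moving to a point behind (+x of) the bar.

Emit:
{"api": "step_arm", "payload": {
  "series": [
    {"x": 1, "y": -0.81, "az": 0.65, "grip": 1},
    {"x": 1, "y": -0.81, "az": 0.65, "grip": 1},
    {"x": 1, "y": -0.81, "az": 0.65, "grip": 1},
    {"x": 1, "y": -0.81, "az": 0.65, "grip": 1},
    {"x": 1, "y": -0.81, "az": 0.65, "grip": 1},
    {"x": 1, "y": -0.81, "az": 0.65, "grip": 1},
    {"x": 1, "y": -0.81, "az": 0.65, "grip": 1},
    {"x": 1, "y": -0.81, "az": 0.65, "grip": 1},
    {"x": 1, "y": -0.81, "az": 0.65, "grip": 1},
    {"x": 1, "y": -0.81, "az": 0.65, "grip": 1},
    {"x": 1, "y": -0.81, "az": 0.65, "grip": 1},
    {"x": 1, "y": -0.81, "az": 0.65, "grip": 1}
  ],
  "force": 40
}}

```text
validation failed for argument at $.se...
```

Run:
```python
from h import *
s=bot.read_state(); R=Ro.from_rotvec(s['tcp_rot']).as_matrix()
print(s['time'],s['tool_pos'],s['width'],'yaw',np.arctan2(R[1,0],R[0,0]),R[:,2])
C=np.array([.556,-.0156,0]); a=.11
ex=np.array([np.cos(a),np.sin(a),0]); z=np.array([0,0,1])
print('pre',totool(C+ex*.005+z*.23))
for th,dx,dz in [(-.235,.022,-.015),(-.5,.02,-.012),(-.8,.016,-.004),(-1.1,.009,.004),(-1.35,.003,.008),(-1.55,0,.008)]:
    p=C+.05*z+.105*(np.sin(th)*ex+np.cos(th)*z)+dx*ex+dz*z
    print(th,p.round(3),totool(p).round(3))
```

```text
0.1 [ 0.29259406 -0.60755744  0.23007477] 1.0008356018442222 yaw 0.44876659585239614 [-8.20673300e-04  1.84968146e-03 -9.99997953e-01]
pre [ 0.99772704 -0.83480194  0.00190093]
-0.235 [ 0.554 -0.016  0.137] [ 0.984 -0.839  0.188]
-0.5 [ 0.526 -0.019  0.13 ] [ 0.931 -0.858  0.202]
-0.8 [ 0.497 -0.022  0.119] [ 0.876 -0.877  0.224]
-1.1 [ 0.472 -0.025  0.102] [ 0.829 -0.894  0.259]
-1.35 [ 0.457 -0.027  0.081] [ 0.801 -0.904  0.3  ]
-1.55 [ 0.452 -0.027  0.06 ] [ 0.79  -0.907  0.342]
```

The move was refused, so the arm hasn't moved. I'll try one row with every field given.

Emit:
{"api": "step_arm", "payload": {
  "series": [
    {"x": 0.09, "y": -0.07, "z": 0.0, "ax": 0.0, "ay": 0.0, "az": 0.05, "grip": 0.99}
  ],
  "force": 40
}}

```text
time: 0.2
tool_pos: [0.313, -0.5666, 0.23]
tcp_rot: [3.072, 0.651, -0.003]
wrist_force: [1.6, 1.8, 0.4]
width: 0.854
grip_force: 0.0
```

Emit:
{"api": "step_arm", "payload": {
  "series": [
    {"x": 0.91, "y": -0.8, "z": 0.0, "ax": 0.0, "ay": 0.0, "az": 0.6, "grip": 0.99},
    {"x": 0.91, "y": -0.8, "z": 0.0, "ax": 0.0, "ay": 0.0, "az": 0.6, "grip": 0.99},
    {"x": 0.91, "y": -0.8, "z": 0.0, "ax": 0.0, "ay": 0.0, "az": 0.6, "grip": 0.99},
    {"x": 0.91, "y": -0.8, "z": 0.0, "ax": 0.0, "ay": 0.0, "az": 0.6, "grip": 0.99},
    {"x": 0.91, "y": -0.8, "z": 0.0, "ax": 0.0, "ay": 0.0, "az": 0.6, "grip": 0.99},
    {"x": 0.91, "y": -0.8, "z": 0.0, "ax": 0.0, "ay": 0.0, "az": 0.6, "grip": 0.99},
    {"x": 0.91, "y": -0.8, "z": 0.0, "ax": 0.0, "ay": 0.0, "az": 0.6, "grip": 0.99},
    {"x": 0.91, "y": -0.8, "z": 0.0, "ax": 0.0, "ay": 0.0, "az": 0.6, "grip": 0.99},
    {"x": 0.91, "y": -0.8, "z": 0.0, "ax": 0.0, "ay": 0.0, "az": 0.6, "grip": 0.99},
    {"x": 0.91, "y": -0.8, "z": 0.0, "ax": 0.0, "ay": 0.0, "az": 0.6, "grip": 0.99},
    {"x": 0.91, "y": -0.8, "z": 0.0, "ax": 0.0, "ay": 0.0, "az": 0.6, "grip": 0.99},
    {"x": 0.91, "y": -0.8, "z": 0.0, "ax": 0.0, "ay": 0.0, "az": 0.6, "grip": 0.99}
  ]
}}

```text
time: 1.4
tool_pos: [0.5638, -0.0152, 0.2309]
tcp_rot: [3.137, 0.171, -0.001]
wrist_force: [0.9, -1.0, 0.4]
width: 0.005
grip_force: 0.0
```

```bash
cat > fold.py <<'E'
from h import *
s=bot.read_state(); R=Ro.from_rotvec(s['tcp_rot']).as_matrix()
print(s['time'],s['tool_pos'],s['width'],'yaw',np.arctan2(R[1,0],R[0,0]),R[:,2])
C=np.array([.556,-.0156,0]); a=.11
ex=np.array([np.cos(a),np.sin(a),0]); z=np.array([0,0,1])
print('pre',totool(C+ex*.008+z*.23))
for th,dx,dz in [(-.235,.022,-.015),(-.5,.02,-.012),(-.8,.016,-.004),(-1.1,.009,.004),(-1.35,.003,.008),(-1.55,0,.008)]:
    p=C+.05*z+.105*(np.sin(th)*ex+np.cos(th)*z)+dx*ex+dz*z
    print(th,p.round(3),totool(p).round(3))
E
python3 fold.py
```

```text
1.4 [ 0.56377262 -0.01519228  0.23094671] 0.005121670477599033 yaw 0.10861562970523811 [-3.75258040e-04 -1.30091211e-04 -9.99999921e-01]
pre [ 0.00045869 -0.00089683  0.00189317]
-0.235 [ 0.554 -0.016  0.137] [-0.02  -0.001  0.188]
-0.5 [ 0.526 -0.019  0.13 ] [-0.076 -0.001  0.202]
-0.8 [ 0.497 -0.022  0.119] [-0.134 -0.001  0.224]
-1.1 [ 0.472 -0.025  0.102] [-0.185 -0.001  0.259]
-1.35 [ 0.457 -0.027  0.081] [-0.214 -0.001  0.3  ]
-1.55 [ 0.452 -0.027  0.06 ] [-0.225 -0.001  0.342]
```

Emit:
{"api": "step_arm", "payload": {
  "series": [
    {"x": 0.0, "y": 0.0, "z": 0.09, "ax": 0.0, "ay": 0.0, "az": 0.0, "grip": 0.99},
    {"x": 0.0, "y": 0.0, "z": 0.19, "ax": 0.0, "ay": 0.0, "az": 0.0, "grip": 0.99},
    {"x": -0.02, "y": 0.0, "z": 0.19, "ax": 0.0, "ay": 0.0, "az": 0.0, "grip": 0.99},
    {"x": -0.05, "y": 0.0, "z": 0.195, "ax": 0.0, "ay": 0.0, "az": 0.0, "grip": 0.99},
    {"x": -0.08, "y": 0.0, "z": 0.2, "ax": 0.0, "ay": 0.0, "az": 0.0, "grip": 0.99},
    {"x": -0.105, "y": 0.0, "z": 0.212, "ax": 0.0, "ay": 0.0, "az": 0.0, "grip": 0.99},
    {"x": -0.135, "y": 0.0, "z": 0.224, "ax": 0.0, "ay": 0.0, "az": 0.0, "grip": 0.99},
    {"x": -0.16, "y": 0.0, "z": 0.24, "ax": 0.0, "ay": 0.0, "az": 0.0, "grip": 0.99},
    {"x": -0.185, "y": 0.0, "z": 0.26, "ax": 0.0, "ay": 0.0, "az": 0.0, "grip": 0.99},
    {"x": -0.2, "y": 0.0, "z": 0.28, "ax": 0.0, "ay": 0.0, "az": 0.0, "grip": 0.99},
    {"x": -0.214, "y": 0.0, "z": 0.3, "ax": 0.0, "ay": 0.0, "az": 0.0, "grip": 0.99},
    {"x": -0.225, "y": 0.0, "z": 0.335, "ax": 0.0, "ay": 0.0, "az": 0.0, "grip": 0.99}
  ]
}}

```text
time: 2.6
tool_pos: [0.4528, -0.0298, 0.0648]
tcp_rot: [3.136, 0.169, 0.005]
wrist_force: [0.9, -0.2, 0.4]
width: 0.002
grip_force: 0.2
```

Run:
```python
from h import *
import pickle
d={n:cam(n) for n in('top','side')}
pickle.dump(d,open('c1.pkl','wb'))
a=cv2.resize(d['top']['img'][170:250,190:310],(600,400),interpolation=cv2.INTER_CUBIC)
b=cv2.resize(d['side']['img'][170:270,225:305],(200,250))
W=np.zeros((400,800,3),np.uint8);W[:,:600]=a;W[:250,600:]=b;save('f1.png',W)
```

```text
(no output)
```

View pics/f1.png

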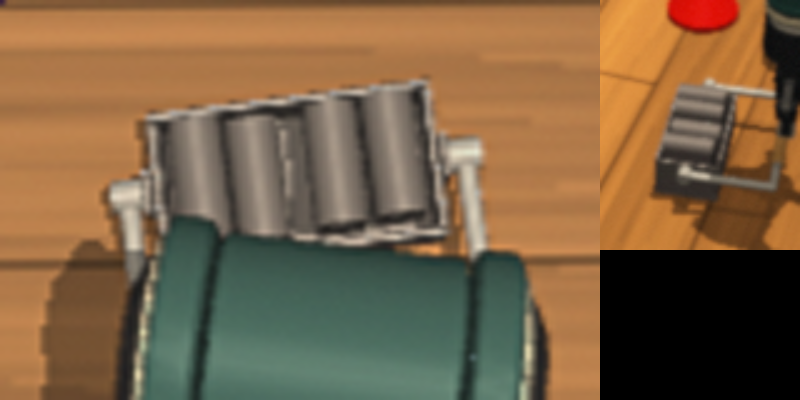

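The handle is folded about horizontal on the robot's side: in the crop its arms run down-image from (125,190) and (465,150). Now I'll rise and go above the hex case.

Emit:
{"api": "step_arm", "payload": {
  "series": [
    {"x": 0.0, "y": 0.0, "z": -0.1, "ax": 0.0, "ay": 0.0, "az": 0.0, "grip": 0.99},
    {"x": 0.0, "y": 0.0, "z": -0.2, "ax": 0.0, "ay": 0.0, "az": 0.0, "grip": 0.99},
    {"x": 0.02, "y": -0.08, "z": -0.28, "ax": 0.0, "ay": 0.0, "az": 0.1, "grip": -1.0},
    {"x": 0.045, "y": -0.62, "z": -0.34, "ax": 0.0, "ay": 0.0, "az": 0.665, "grip": -1.0},
    {"x": 0.045, "y": -0.62, "z": -0.34, "ax": 0.0, "ay": 0.0, "az": 0.665, "grip": -1.0},
    {"x": 0.045, "y": -0.62, "z": -0.34, "ax": 0.0, "ay": 0.0, "az": 0.665, "grip": -1.0},
    {"x": 0.045, "y": -0.62, "z": -0.34, "ax": 0.0, "ay": 0.0, "az": 0.665, "grip": -1.0},
    {"x": 0.045, "y": -0.62, "z": -0.34, "ax": 0.0, "ay": 0.0, "az": 0.665, "grip": -1.0},
    {"x": 0.045, "y": -0.62, "z": -0.34, "ax": 0.0, "ay": 0.0, "az": 0.665, "grip": -1.0},
    {"x": 0.045, "y": -0.62, "z": -0.34, "ax": 0.0, "ay": 0.0, "az": 0.665, "grip": -1.0},
    {"x": 0.045, "y": -0.62, "z": -0.34, "ax": 0.0, "ay": 0.0, "az": 0.665, "grip": -1.0},
    {"x": 0.045, "y": -0.62, "z": -0.34, "ax": 0.0, "ay": 0.0, "az": 0.665, "grip": -1.0}
  ]
}}

```text
time: 3.9
tool_pos: [0.4406, 0.2804, 0.2338]
tcp_rot: [3.118, -0.376, -0.0]
wrist_force: [0.5, -0.3, -0.6]
width: 1.0
grip_force: 0.0
```

Run:
```python
from h import *
import pickle
d={n:cam(n) for n in('top','side','wrist')}
pickle.dump(d,open('c2.pkl','wb'))
s=bot.read_state(); R=Ro.from_rotvec(s['tcp_rot']).as_matrix()
print(s['tool_pos'],'yaw',np.arctan2(R[1,0],R[0,0]),s['q'][5])
c=d['wrist']; print(-c['R'].T@c['t'],c['R'][2],c['fx'])
q=[(.030*i,.012*j) for i,j in((1,1),(1,-1),(-1,-1),(-1,1))]
for z in(.12,):
  print([px(c,[.442+x*np.cos(-.24)-y*np.sin(-.24),.28+x*np.sin(-.24)+y*np.cos(-.24),z]).round(0).tolist() for x,y in q])
a=cv2.resize(c['img'],(512,384)); b=cv2.resize(d['top']['img'][178:232,210:285],(525,378),interpolation=cv2.INTER_CUBIC)[:,:]
W=np.zeros((600,800,3),np.uint8);W[:300,:400]=cv2.resize(c['img'],(400,300));W[:300,400:]=cv2.resize(d['top']['img'][178:232,210:282],(400,300),interpolation=cv2.INTER_CUBIC)
W[300:,:400]=cv2.resize(d['side']['img'][150:375,150:450],(400,300))
save('w1.png',W)
```

```text
[0.44074017 0.27984667 0.23364204] yaw -0.24169585021934512 2.3307345078401216
[0.51535909 0.26015328 0.3756439 ] [-0.29277954  0.07194569 -0.95346943] 329.382308449022
[[237.0, 151.0], [267.0, 151.0], [266.0, 222.0], [238.0, 222.0]]
```

View pics/w1.png

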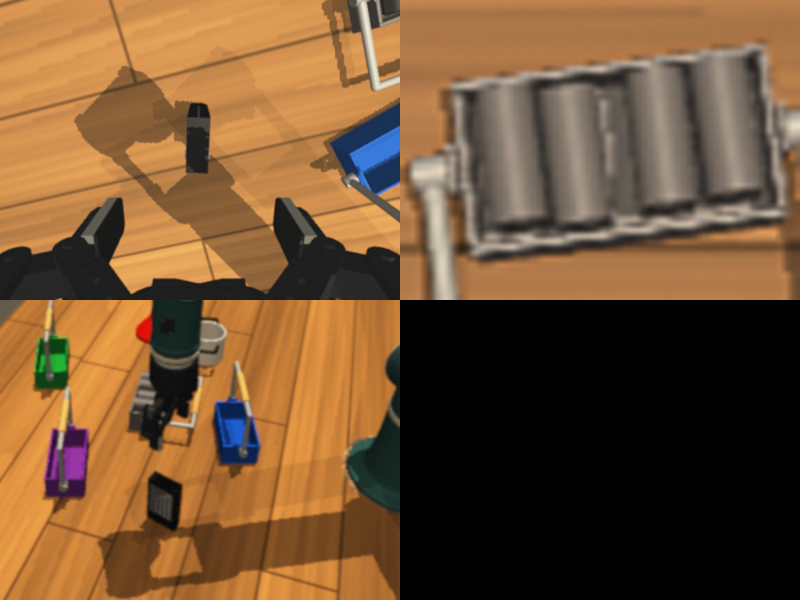

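Wrist view: the hex case's top (about 187-210, 118-173 in the 400x300 panel) lies where predicted. Descending to grip it and refining the caddy numbers.

Emit:
{"api": "step_arm", "payload": {
  "series": [
    {"x": 0.0, "y": 0.0, "z": 0.09, "ax": 0.0, "ay": 0.0, "az": 0.0, "grip": -1.0},
    {"x": 0.0, "y": 0.0, "z": 0.18, "ax": 0.0, "ay": 0.0, "az": 0.0, "grip": -1.0},
    {"x": 0.0, "y": 0.0, "z": 0.24, "ax": 0.0, "ay": 0.0, "az": 0.0, "grip": -1.0},
    {"x": 0.0, "y": 0.0, "z": 0.29, "ax": 0.0, "ay": 0.0, "az": 0.0, "grip": -1.0},
    {"x": 0.0, "y": 0.0, "z": 0.295, "ax": 0.0, "ay": 0.0, "az": 0.0, "grip": -1.0},
    {"x": 0.0, "y": 0.0, "z": 0.295, "ax": 0.0, "ay": 0.0, "az": 0.0, "grip": 0.0},
    {"x": 0.0, "y": 0.0, "z": 0.295, "ax": 0.0, "ay": 0.0, "az": 0.0, "grip": 0.3},
    {"x": 0.0, "y": 0.0, "z": 0.295, "ax": 0.0, "ay": 0.0, "az": 0.0, "grip": 0.6},
    {"x": 0.0, "y": 0.0, "z": 0.295, "ax": 0.0, "ay": 0.0, "az": 0.0, "grip": 1.0},
    {"x": 0.0, "y": 0.0, "z": 0.295, "ax": 0.0, "ay": 0.0, "az": 0.0, "grip": 1.0},
    {"x": 0.0, "y": 0.0, "z": 0.295, "ax": 0.0, "ay": 0.0, "az": 0.0, "grip": 1.0},
    {"x": 0.0, "y": 0.0, "z": 0.295, "ax": 0.0, "ay": 0.0, "az": 0.0, "grip": 1.0}
  ],
  "force": 80
}}

```text
time: 5.25
tool_pos: [0.4419, 0.2819, 0.0881]
tcp_rot: [-3.117, 0.375, -0.004]
wrist_force: [0.2, -0.4, 6.5]
width: 0.272
grip_force: 78.5
```

```bash
cat > geo.py <<'E'
from h import *
import pickle
c=pickle.load(open('c2.pkl','rb'))['top']
U=lambda x,y:(210+(x-400)*72/400-.4,178+y*54/300-.4)
K=[(452,90),(765,45),(783,212),(475,255)]
P=np.array([onz(c,*U(*k),.055)[:2] for k in K]); ctr=P.mean(0)
yv=(P[0]-P[1]+P[3]-P[2])/2; yaw=np.arctan2(-yv[0],yv[1])
print(ctr,np.linalg.norm(yv),np.linalg.norm((P[0]+P[1]-P[2]-P[3])/2),yaw)
# side edges of each case at mid rows -> caddy y (mid of left/right edges), z ~ .066
ey=np.array([-np.sin(.11),np.cos(.11)]);ex=np.array([np.cos(.11),np.sin(.11)])
for n,l,r,v in[('1',481,540,155),('2',545,605,152),('3',632,694,138),('4',697,760,130)]:
    a,b=[onz(c,*U(x,v),.066)[:2]-ctr for x in(l,r)]; print(n,a@ey,b@ey,(a+b)/2@ex)
E
python3 geo.py; python3 -c "
from h import *
s=bot.read_state();print(s['tool_pos'],s['width'],s['grip_force'])"
```

```text
[ 0.55628853 -0.01532828] 0.13957360881760628 0.0749456036997481 0.13273491739767881
1 0.06059977172621475 0.03483168634597857 0.0021738706018292267
2 0.032498047505380344 0.006275392212616849 0.0001240028163186645
3 -0.006260771251759697 -0.0333999728192416 0.0016888901556081522
4 -0.03514706795404207 -0.06275188819239942 0.0017881730017546172
[0.44186027 0.28185607 0.08806138] 0.27223852962469197 78.53193640708923
```

Gripped: width is about 23 mm and the gap centre sits at the caddy's y≈0 (12.5 mm gap). Lifting and carrying over the gap.

Emit:
{"api": "step_arm", "payload": {
  "series": [
    {"x": 0.0, "y": 0.0, "z": -0.05, "ax": 0.0, "ay": 0.0, "az": 0.0, "grip": 1.0},
    {"x": 0.0, "y": 0.0, "z": -0.12, "ax": 0.0, "ay": 0.0, "az": 0.0, "grip": 1.0},
    {"x": 0.0, "y": 0.0, "z": -0.2, "ax": 0.0, "ay": 0.0, "az": 0.0, "grip": 1.0},
    {"x": 0.0, "y": 0.0, "z": -0.28, "ax": 0.0, "ay": 0.0, "az": 0.0, "grip": 1.0},
    {"x": 0.05, "y": 0.07, "z": -0.29, "ax": 0.0, "ay": 0.0, "az": -0.1, "grip": 1.0},
    {"x": 0.1, "y": 0.15, "z": -0.29, "ax": 0.0, "ay": 0.0, "az": -0.2, "grip": 1.0},
    {"x": 0.16, "y": 0.23, "z": -0.29, "ax": 0.0, "ay": 0.0, "az": -0.35, "grip": 1.0},
    {"x": 0.22, "y": 0.31, "z": -0.29, "ax": 0.0, "ay": 0.0, "az": -0.5, "grip": 1.0},
    {"x": 0.28, "y": 0.4, "z": -0.29, "ax": 0.0, "ay": 0.0, "az": -0.6, "grip": 1.0},
    {"x": 0.33, "y": 0.48, "z": -0.29, "ax": 0.0, "ay": 0.0, "az": -0.68, "grip": 1.0},
    {"x": 0.364, "y": 0.523, "z": -0.29, "ax": 0.0, "ay": 0.0, "az": -0.68, "grip": 1.0},
    {"x": 0.364, "y": 0.523, "z": -0.29, "ax": 0.0, "ay": 0.0, "az": -0.68, "grip": 1.0}
  ]
}}

```text
time: 6.45
tool_pos: [0.5561, -0.0197, 0.2308]
tcp_rot: [3.135, 0.176, -0.0]
wrist_force: [0.3, 0.5, -1.7]
width: 0.269
grip_force: 78.6
```

Run:
```python
from h import *
import pickle
d={n:cam(n) for n in('top','side','wrist')}
pickle.dump(d,open('c3.pkl','wb'))
s=bot.read_state(); R=Ro.from_rotvec(s['tcp_rot']).as_matrix()
print(s['tool_pos'],'yaw',np.arctan2(R[1,0],R[0,0]),s['wrist_force'],s['grip_force'],totool([.556,-.0155,.15]))
W=np.zeros((600,800,3),np.uint8);W[:,:500]=cv2.resize(d['side']['img'][150:270,220:320],(500,600),interpolation=cv2.INTER_CUBIC)
W[:225,500:]=cv2.resize(d['wrist']['img'],(300,225));W[300:525,500:]=cv2.resize(d['top']['img'][140:260,170:330],(300,225))
save('w2.png',W)
C=np.array([.556,-.0155]);a=.115;ex=np.array([np.cos(a),np.sin(a)]);ey=np.array([-ex[1],ex[0]])
for n,y in(('r2in',.0065),('r3in',-.0065)): 
  print(n,[((px(d['side'],[*(C+ey*y+ex*x),.063])-[220,150])*5).round(0) for x in(-.03,.03)])
```

```text
[ 0.55458548 -0.0156601   0.23061696] yaw 0.11580929603668601 [ 0.2309717   0.06769783 -1.32135986] 78.57694387435913 [3.08886084e-03 1.60854326e-04 1.61229395e-01]
r2in [array([267., 361.]), array([171., 347.])]
r3in [array([270., 348.]), array([175., 334.])]
```

View pics/w2.png

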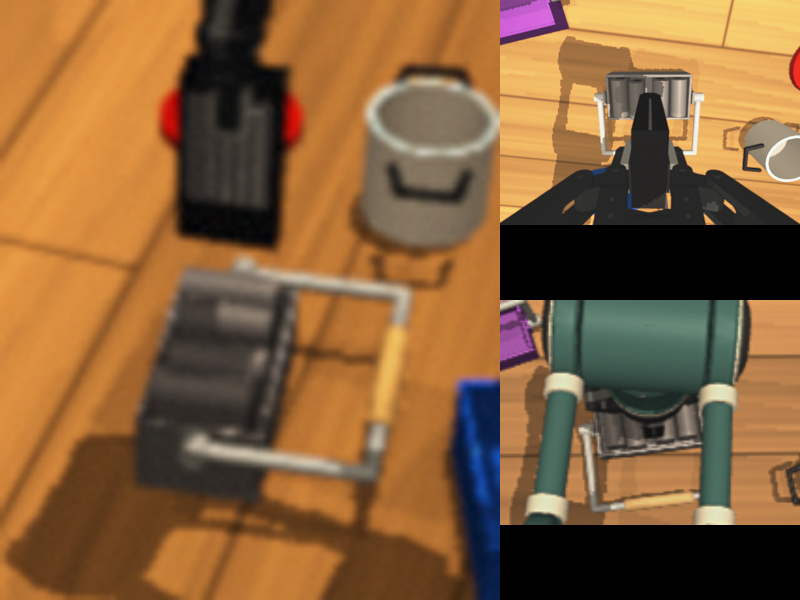

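Side view: the case hangs upright over the row, bottom edge at (180-277, 240), and the handle lies flat. Descending in steps while watching the force.

Emit:
{"api": "step_arm", "payload": {
  "series": [
    {"x": 0.003, "y": 0.0, "z": 0.05, "ax": 0.0, "ay": 0.0, "az": 0.0, "grip": 1.0},
    {"x": 0.003, "y": 0.0, "z": 0.1, "ax": 0.0, "ay": 0.0, "az": 0.0, "grip": 1.0},
    {"x": 0.003, "y": 0.0, "z": 0.13, "ax": 0.0, "ay": 0.0, "az": 0.0, "grip": 1.0},
    {"x": 0.003, "y": 0.0, "z": 0.14, "ax": 0.0, "ay": 0.0, "az": 0.0, "grip": 1.0},
    {"x": 0.003, "y": 0.0, "z": 0.148, "ax": 0.0, "ay": 0.0, "az": 0.0, "grip": 1.0},
    {"x": 0.003, "y": 0.0, "z": 0.155, "ax": 0.0, "ay": 0.0, "az": 0.0, "grip": 1.0},
    {"x": 0.003, "y": 0.0, "z": 0.162, "ax": 0.0, "ay": 0.0, "az": 0.0, "grip": 1.0},
    {"x": 0.003, "y": 0.0, "z": 0.168, "ax": 0.0, "ay": 0.0, "az": 0.0, "grip": 1.0},
    {"x": 0.003, "y": 0.0, "z": 0.174, "ax": 0.0, "ay": 0.0, "az": 0.0, "grip": 1.0},
    {"x": 0.003, "y": 0.0, "z": 0.18, "ax": 0.0, "ay": 0.0, "az": 0.0, "grip": 1.0}
  ],
  "force": 100
}}

```text
time: 7.6
tool_pos: [0.5572, -0.016, 0.1416]
tcp_rot: [3.136, 0.182, 0.002]
wrist_force: [0.4, 0.4, -0.2]
width: 0.268
grip_force: 99.4
```

Emit:
{"api": "step_arm", "payload": {
  "series": [
    {"x": 0.0, "y": 0.0, "z": 0.008, "ax": 0.0, "ay": 0.0, "az": 0.0, "grip": 1.0},
    {"x": 0.0, "y": 0.0, "z": 0.014, "ax": 0.0, "ay": 0.0, "az": 0.0, "grip": 1.0},
    {"x": 0.0, "y": 0.0, "z": 0.02, "ax": 0.0, "ay": 0.0, "az": 0.0, "grip": 1.0},
    {"x": 0.0, "y": 0.0, "z": 0.026, "ax": 0.0, "ay": 0.0, "az": 0.0, "grip": 1.0},
    {"x": 0.0, "y": 0.0, "z": 0.032, "ax": 0.0, "ay": 0.0, "az": 0.0, "grip": 1.0},
    {"x": 0.0, "y": 0.0, "z": 0.038, "ax": 0.0, "ay": 0.0, "az": 0.0, "grip": 1.0},
    {"x": 0.0, "y": 0.0, "z": 0.044, "ax": 0.0, "ay": 0.0, "az": 0.0, "grip": 1.0},
    {"x": 0.0, "y": 0.0, "z": 0.05, "ax": 0.0, "ay": 0.0, "az": 0.0, "grip": 1.0}
  ]
}}

```text
time: 8.4
tool_pos: [0.557, -0.0157, 0.1163]
tcp_rot: [-3.136, -0.183, -0.001]
wrist_force: [-0.1, 1.5, 1.0]
width: 0.269
grip_force: 99.4
```

Run:
```python
from h import *
d={n:cam(n) for n in('side','wrist')}
s=bot.read_state(); print(s['tool_pos'],s['wrist_force'],s['torque'])
W=np.zeros((600,800,3),np.uint8);W[:,:500]=cv2.resize(d['side']['img'][150:270,220:320],(500,600),interpolation=cv2.INTER_CUBIC)
W[:300,500:]=cv2.resize(d['wrist']['img'][100:300,156:356],(300,300))
save('w3.png',W)
```

```text
[ 0.55669676 -0.01578462  0.11578645] [ 1.18001896  1.13932092 -2.78674966] [ 0.27779707 -0.11168505  0.0234148 ]
```

View pics/w3.png

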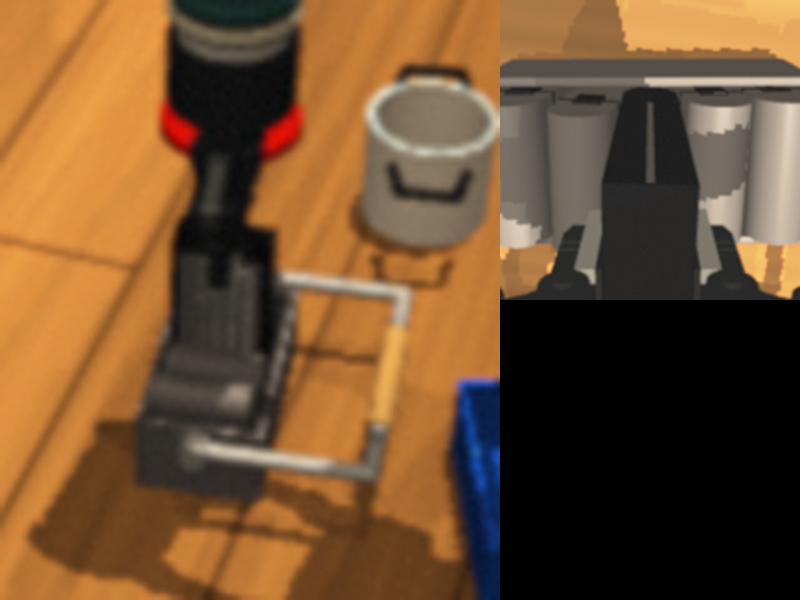

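The case sits in the gap with two upright cases on each side (wrist panel: neighbours at 520 and 580 on the left, 720 and 780 on the right), and the forces are low. Pushing home.

Emit:
{"api": "step_arm", "payload": {
  "series": [
    {"x": 0.0, "y": 0.0, "z": 0.006, "ax": 0.0, "ay": 0.0, "az": 0.0, "grip": 1.0},
    {"x": 0.0, "y": 0.0, "z": 0.012, "ax": 0.0, "ay": 0.0, "az": 0.0, "grip": 1.0},
    {"x": 0.0, "y": 0.0, "z": 0.018, "ax": 0.0, "ay": 0.0, "az": 0.0, "grip": 1.0},
    {"x": 0.0, "y": 0.0, "z": 0.024, "ax": 0.0, "ay": 0.0, "az": 0.0, "grip": 1.0},
    {"x": 0.0, "y": 0.0, "z": 0.03, "ax": 0.0, "ay": 0.0, "az": 0.0, "grip": 1.0},
    {"x": 0.0, "y": 0.0, "z": 0.034, "ax": 0.0, "ay": 0.0, "az": 0.0, "grip": 1.0},
    {"x": 0.0, "y": 0.0, "z": 0.038, "ax": 0.0, "ay": 0.0, "az": 0.0, "grip": 1.0},
    {"x": 0.0, "y": 0.0, "z": 0.041, "ax": 0.0, "ay": 0.0, "az": 0.0, "grip": 1.0},
    {"x": 0.0, "y": 0.0, "z": 0.043, "ax": 0.0, "ay": 0.0, "az": 0.0, "grip": 1.0},
    {"x": 0.0, "y": 0.0, "z": 0.043, "ax": 0.0, "ay": 0.0, "az": 0.0, "grip": 1.0}
  ]
}}

```text
time: 9.5
tool_pos: [0.5567, -0.0159, 0.0945]
tcp_rot: [-3.136, -0.182, 0.0]
wrist_force: [-0.1, -1.5, -3.0]
width: 0.265
grip_force: 99.1
```

Emit:
{"api": "step_arm", "payload": {
  "series": [
    {"x": 0.0, "y": 0.0, "z": 0.002, "ax": 0.0, "ay": 0.0, "az": 0.0, "grip": 1.0},
    {"x": 0.0, "y": 0.0, "z": 0.003, "ax": 0.0, "ay": 0.0, "az": 0.0, "grip": 1.0},
    {"x": 0.0, "y": 0.0, "z": 0.003, "ax": 0.0, "ay": 0.0, "az": 0.0, "grip": 1.0}
  ]
}}

```text
time: 9.8
tool_pos: [0.5569, -0.0159, 0.0942]
tcp_rot: [3.136, 0.183, 0.0]
wrist_force: [-2.5, -1.1, 5.8]
width: 0.265
grip_force: 100.1
```

Floor contact (force up by about 9 N, height as computed). Release and rise.

Emit:
{"api": "step_arm", "payload": {
  "series": [
    {"x": 0.0, "y": 0.0, "z": 0.0, "ax": 0.0, "ay": 0.0, "az": 0.0, "grip": 0.2},
    {"x": 0.0, "y": 0.0, "z": 0.0, "ax": 0.0, "ay": 0.0, "az": 0.0, "grip": -0.2},
    {"x": 0.0, "y": 0.0, "z": 0.0, "ax": 0.0, "ay": 0.0, "az": 0.0, "grip": -0.5},
    {"x": 0.0, "y": 0.0, "z": 0.0, "ax": 0.0, "ay": 0.0, "az": 0.0, "grip": -0.5},
    {"x": 0.0, "y": 0.0, "z": -0.03, "ax": 0.0, "ay": 0.0, "az": 0.0, "grip": -0.5},
    {"x": 0.0, "y": 0.0, "z": -0.08, "ax": 0.0, "ay": 0.0, "az": 0.0, "grip": -0.5},
    {"x": 0.0, "y": 0.0, "z": -0.16, "ax": 0.0, "ay": 0.0, "az": 0.0, "grip": -0.5},
    {"x": 0.0, "y": 0.0, "z": -0.25, "ax": 0.0, "ay": 0.0, "az": 0.0, "grip": -0.5},
    {"x": 0.0, "y": -0.08, "z": -0.33, "ax": 0.0, "ay": 0.0, "az": 0.0, "grip": -0.5},
    {"x": 0.0, "y": -0.18, "z": -0.33, "ax": 0.0, "ay": 0.0, "az": 0.0, "grip": -0.5},
    {"x": 0.0, "y": -0.28, "z": -0.33, "ax": 0.0, "ay": 0.0, "az": 0.0, "grip": -0.5},
    {"x": 0.0, "y": -0.35, "z": -0.33, "ax": 0.0, "ay": 0.0, "az": 0.0, "grip": -0.5}
  ]
}}

```text
time: 11.0
tool_pos: [0.5365, 0.1603, 0.2608]
tcp_rot: [-3.135, -0.183, -0.005]
wrist_force: [2.0, -1.2, -0.2]
width: 0.747
grip_force: 0.0
```

Run:
```python
from h import *
d={n:cam(n) for n in('side','top')}
s=bot.read_state(); print(s['tool_pos'],s['wrist_force'])
C=np.array([.556,-.0155]);a=.115;ex=np.array([np.cos(a),np.sin(a)]);ey=np.array([-ex[1],ex[0]])
W=np.zeros((600,800,3),np.uint8);W[:,:400]=cv2.resize(d['side']['img'][160:260,230:297],(400,600),interpolation=cv2.INTER_CUBIC)
t=cv2.resize(d['top']['img'][175:240,205:290],(400,306),interpolation=cv2.INTER_CUBIC)
q=np.array([(px(d['top'],[*(C+ex*x+ey*y),.126])-[205,175]+.5)*400/85 for x,y in((.03,.012),(.03,-.012),(-.03,-.012),(-.03,.012))]);print(q.round())
W[:306,400:]=t
save('w4.png',W)
```

```text
[0.53581894 0.16245582 0.25991462] [-0.36451754 -0.98185497  0.14618802]
[[177.  68.]
 [225.  62.]
 [240. 183.]
 [192. 189.]]
```

View pics/w4.png

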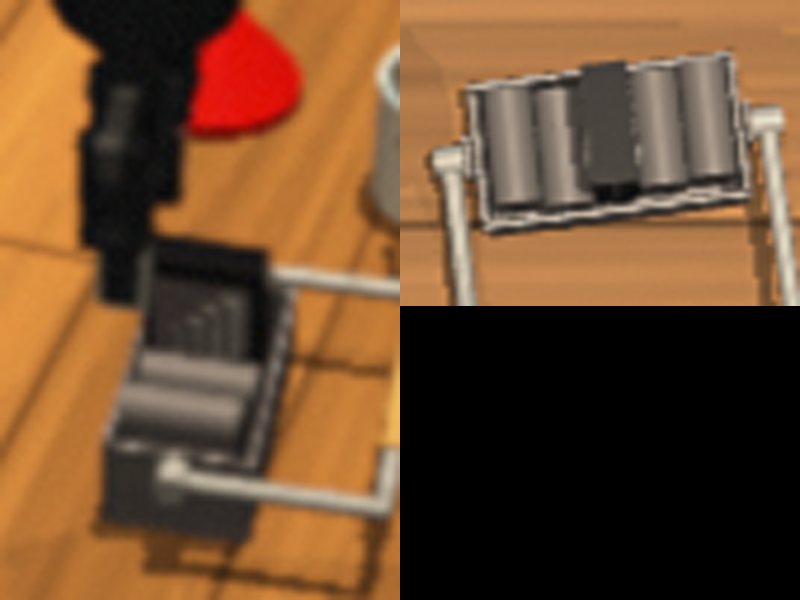

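The hex case stands in the middle (top face at crop 582-632, 65-190, as predicted for centred and home). Two upright neighbours stand on each side and the handle is flat. Handing in.

```bash
python3 -c "
from workcell import bot
print(bot.finish_job())"
```

```text
the job is handed in; nothing more can be done
None
```

The job is handed in, with no verdict shown: the handle is folded down toward the robot at about -1.5 rad, and the hex key case stands on the caddy floor in mid-row with two upright cases on each side; the arm kept clear of the pot and funnel.

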